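Pack the fitted box: tape and sanding block below, tray over them, screw tin on top

ROBOT

A 6-joint arm with a two-finger parallel gripper is mounted at the origin on the work surface; the furniture and walls round the work are solid. World frame = base frame: x ahead of the robot, y to its left, z up, the work surface at z = 0. Lengths are in m, angles in rad, forces in N, time in s.
With the tool pointing down it reaches from about 0.4 to 0.925 m from the base axis. Payload 12.5 kg.
Tool frame: the origin (TCP) lies between the finger pads; the fingertips stand 25 mm ahead of it and the grasp point (between the pads) lies 6 mm ahead of it (tip_reach is the distance from the TCP to the fingertips, in m); z points along the fingers, y is the line along which they close (so a half turn about z gives the same grasp; the last joint's range is limited). The gripper opens to 95 mm and grips with 3 to 60 N. Pads are 20 mm wide; open, the fingers measure 119 mm over their backs; the gripper's body (75 mm by 180 mm) begins 59 mm behind the grasp point.
Start: joints at [-1.426, 0.491, 1.559, -0, 1.092, -0.106], TCP at [0.155, -0.605, 0.24] pointing down, gripper open.
Joint ranges: [-3.1, 3.1], [-0.84, 2.19], [0.05, 2.79], [-1.13, 4.28], [0.06, 2.93], [-2.69, 2.69]. Speed limits (rad/s): [2.22, 2.22, 2.79, 3.14, 3.14, 3.14].

INTERFACE

Orientations are given as a rotation vector (axis times angle).
In Python, from cell import * gives the robot as it stands.
- The arm moves only by the shell command python3 -m inch 'ROWS' [OPENING] [FORCE]. ROWS is JSON, a list of rows, each a list of 2 entries, a list of its own where there are three numbers: the shift along the tool's x, y, z in mm, then the turn about the tool's z in rad. In form: [[[tx, ty, tz], yaw], ...]. A call has 1 to 10 rows; each row shifts and turns the commanded pose from where the row before left it, along the tool's axes as they then stand; what a row does not reach is not made up. A row lasts 1/8 s, in which the tool goes at most 62.5 mm and 10.7 degrees, less where a joint would pass 70% of its speed; a pose out of reach is approached as far as the arm can. A call is refused whole if a number of a shift passes 62.5 or a number of a turn 0.188, either way. A call with a gripper value outside its range is refused whole. OPENING is the opening, from 0 (shut) to 1 (fully open), set as the call begins (- or left out, the last holds). The fingers move at their own pace and stop on an object; FORCE is the grip in N (left out, the last holds). Time passes only in rows, so rows that do not move let the fingers close. It gives the time, the measured TCP pose, the force, the opening and the grip force at its end, in the units of the state.
- state(): the state, without advancing time (a new reading comes with each control period).
- read_camera(name): name is "scene" or "top" or "wrist"; returns (picture, depth): 420x560x3 uint8, red, green, blue; 420x560 float32, m along the optical axis (not along the pixel's ray), 0 where there is no reading.
- get_calibration(name): a dict with "camera_matrix" (3x3 intrinsics, pixels), "xyz" and "attitude" of the camera in the world. Camera axes: x right, y down, z forward; pixel columns grow to the right and rows downward; lengths in m; the calibration is good to about 2 mm. A picture is of the moment at which its call begins: read the wrist's pose just before it. get_calibration takes no time and is no camera call; for the wrist camera it gives the pose at the moment of the call.
- hand_in(): hands the job in; it is judged then, once.
Trained networks look in the newest picture that a camera, given by its name, has taken for a name from the list of things; names that differ only in an ending like _2 or _b are one class to them, and where a whole thing is asked for, a point or a joint stands for the part that bears it (a point fixed in the world has none). Each returns a list of dicts, best first, with "conf" (0 to 1); they miss things now and then, are a little off and sometimes report something else, mostly with a low value. They report only what shows in the picture. A call takes as long as a camera call. They do not tell look-alikes from the thing itself.
- recognise(camera, target): "position" ([x, y, z] in m, in the coordinates of the camera as it stood for that picture, good to about 4 mm: the middle of the surface that is visible of it).
- pinpoint(camera, target): "position" ([x, y, z] in m, in the coordinates of the camera as it stood for that picture, good to about 4 mm: a listed point, or the origin of a listed thing).
The state is a dict: "time": time; "joints": joint angles; "joint_vel": joint speeds; "effort": joint torques, N m; "eef_pos": TCP position; "tool_rot": TCP orientation; "ft_force": force on the tool from outside, world axes, zero at the start; "torque": the same for the moment, N m; "opening": finger opening in m; "grasp_force": force on a finger pad.
Only numpy, scipy, OpenCV 4.12 (cv2) and the standard library are available. Lean on these libraries where they do the work, as an engineer would, in place of code of your own. Each camera call takes 0.05 s, during which the arm holds its last target. There are 200 camera calls.

TASK

Pack the blue fitted box. Lay the roll of masking tape in its round recess and the sanding block in its rectangular recess (these two in either order), then lower the grey lift-out tray level onto the ledges inside the box (either way round), and only then stand the tin of screws upright inside the round black collar on the tray. Do not disturb the red-handled chisel or the tape measure.

Things in the scene. Friction and masses are not known exactly. Their poses are not given: they have to be found in the camera images.
- fitted_box: Blue open box fixed to the bench, 259 mm (its x) x 165 mm, 56 mm high, rim lips flare out up to z = 66 mm. Origin: centre of underside, z up. Inside 247 x 153 mm. Black floor insert, top at z = 15 mm, with two yellow-floored recesses 9 mm deep. Along both long walls a blue ledge 16 mm wide, top at z = 42 mm, carries the tray. Seated roll and block are 35 mm apart; block to end wall 32 mm.
- round_recess (a point): Centre of the bottom of the box's round recess (diameter 115 mm, 9 mm deep): box x = +60 mm, y = 0, z = 6 mm. Axes as the box. Takes the tape roll.
- block_recess (a point): Centre of the bottom of the box's rectangular recess (74 mm along the box's x, 120 mm along its y, 9 mm deep): box x = -59.5 mm, y = 0, z = 6 mm. Axes as the box. Takes the sanding block.
- lift_tray: Grey loose tray, 235 mm (its x) x 141 mm, about 0.3 kg. Origin: centre of underside. Floor 6 mm thick, walls 24 mm high. Fixed handle across the middle along its y: orange bar 12 mm thick (x), 118 mm long, from z = 39 to 53 mm, posts at y = +/-55 mm. Black collar in the x > 0 half. Seated in the box: origin 42 mm above the box's origin, centred, 6 mm play each side, either way round.
- tray_collar (a point): Centre of the tray floor inside the round black collar (inside diameter 78 mm, 8 mm high): tray x = +61 mm, y = 0, z = 6 mm. Axes as the tray. Takes the tin.
- masking_tape: Roll of pale green masking tape lying flat: ring, outside diameter 105 mm, hole about 68 mm, wall about 18 mm, 24 mm high, 0.12 kg. Origin: centre of the ring at its underside. Can be pinched across the wall, one finger in the hole.
- sanding_block: Brown cork sanding block lying flat, 110 x 64 x 30 mm, 0.12 kg. Origin: centre of underside. Its sides are turned in its own frame: the short side runs at +70 degrees (1.222 rad) from its x axis toward its y axis, the long side at +160 degrees (same line as -20). In its recess the long side lies along the box's y, either way round.
- screw_tin: Pale grey open tin of screws, upright, diameter 67 mm, 48 mm high, 0.22 kg. Origin: centre of its underside; z up. Can be gripped across its diameter in any direction.
- red_chisel: Chisel with red handle lying flat, about 250 mm long, handle about 28 mm thick, loose; to be left alone. Origin: middle of its outline, at its underside.
- tape_measure: Red tape measure lying on its side, 80 x 80 x 38 mm, loose; to be left alone. Origin: centre of its underside.
Mind the look-alikes: they are no part of the job. What is shaped like the masking_tape but turquoise is not meant.

How it is judged:
On the way, in this order (a step that is already met when the one before it is completed fails the run):
1. the tape roll lies in the round recess and the sanding block in the rectangular recess, in either order, both flat on the bottom (horizontal distance between masking_tape and round_recess below 0.01 m and z of masking_tape in the frame of round_recess between -0.004 and 0.004 m and angle between each of masking_tape, sanding_block's own z axis and vertical below 0.08 rad and horizontal distance between sanding_block and block_recess below 0.01 m and z of sanding_block in the frame of block_recess between -0.004 and 0.004 m), for 0.2 s.
2. the tray sits level on the ledges, over the roll and the block (all of step 1 and horizontal distance between lift_tray and fitted_box below 0.01 m and z of lift_tray in the frame of fitted_box between 0.038 and 0.046 m and angle between lift_tray's own z axis and vertical below 0.05 rad and angle between the x axis of lift_tray and the x axis of fitted_box, either way round below 0.12 rad), for 0.2 s.
3. the tin stands upright inside the collar on the seated tray (horizontal distance between lift_tray and fitted_box below 0.01 m and z of lift_tray in the frame of fitted_box between 0.038 and 0.046 m and angle between lift_tray's own z axis and vertical below 0.05 rad and angle between the x axis of lift_tray and the x axis of fitted_box, either way round below 0.12 rad and horizontal distance between screw_tin and tray_collar below 0.01 m and z of screw_tin in the frame of tray_collar between -0.004 and 0.004 m and angle between screw_tin's own z axis and vertical below 0.08 rad), for 0.2 s.
At the end, for the whole second after the job is handed in: Roll and block lie flat on the bottoms of their recesses (centred within 10 mm, 4 mm in height); tray level on the ledges, either way round (10 mm, 4 mm in height, 0.12 rad); tin upright on the tray floor inside the collar (10 mm, 4 mm in height); all at rest (all of step 1 and all of step 3 and linear speed of each of masking_tape, sanding_block, lift_tray, screw_tin below 0.02 m/s); the robot touches nothing.
It fails at once if the chisel is shifted by more than 20 mm (distance of red_chisel from where it was at the start of the episode above 0.02 m).
It fails at once if the tape measure is shifted by more than 20 mm (distance of tape_measure from where it was at the start of the episode above 0.02 m).
It also fails if it takes over 123 s, if anything falls off the work surface, if the arm or the gripper's body presses on something with over 40 N, if the wrist force passes 120 N, or if a joint passes its speed limit or range.

## Working session

There is one attempt and no reset: what is moved stays moved. The work goes in short steps, Python scripts to look and compute and a shell command to move; the robot and the scene stay as the last step left them, time stands still between calls to the robot, and variables do not carry over. Pictures are saved under pics/ and viewed, at most 14 in all, crops included, and the job is handed in when it is done.

```bash
mkdir -p pics; ls; cat > h.py <<'E'
from cell import *
import numpy as np, cv2
from scipy.spatial.transform import Rotation as R
def cal(n):
    c=get_calibration(n); return np.array(c["camera_matrix"]),np.array(c["xyz"]),att(c["attitude"])
def att(a):
    a=np.array(a); 
    return a if a.shape==(3,3) else R.from_rotvec(a).as_matrix()
def world(n,p,c=None):
    K,t,A=c or cal(n); return A@np.array(p)+t
def cloud(n,d,c=None):
    K,t,A=c or cal(n); v,u=np.mgrid[:d.shape[0],:d.shape[1]]
    P=np.stack([(u-K[0,2])/K[0,0]*d,(v-K[1,2])/K[1,1]*d,d],-1); return P@A.T+t
def pix(n,w,c=None):
    K,t,A=c or cal(n); q=K@(A.T@(np.array(w)-t)); return (q[:2]/q[2]).round().astype(int)
def save(f,im): cv2.imwrite("pics/"+f,cv2.cvtColor(im,cv2.COLOR_RGB2BGR))
E
python3 - <<'E'
from h import *
print(state()); 
for n in("top","scene"):
    print(n,get_calibration(n)); im,d=read_camera(n); save(n+"0.png",im); np.savez("/tmp/"+n,im=im,d=d)
for t in("fitted_box","masking_tape","sanding_block","lift_tray","tray_collar","screw_tin","red_chisel","tape_measure"):
    for n in("top","scene"):
        for r in pinpoint(n,t):
            print(t,n,round(r["conf"],2),world(n,r["position"]).round(3),pix(n,world(n,r["position"])))
E
```

```text
pics
{'time': 0.0, 'joints': array([-1.42561806e+00,  4.91549189e-01,  1.55943997e+00,  8.00233157e-06,
        1.09169478e+00, -1.05614816e-01]), 'joint_vel': array([-0.00130764, -0.00025466,  0.00044228,  0.000214  ,  0.00110875,
       -0.00122447]), 'effort': array([ 1.15646297e-03, -6.12646222e+01, -2.58181983e+01,  6.93325885e-02,
        4.81255667e-02, -8.56090810e-05]), 'eef_pos': array([ 0.15509178, -0.60523392,  0.23907144]), 'tool_rot': array([-3.11584342e+00, -3.92771016e-01,  2.27502286e-05]), 'ft_force': array([-0.43593838, -0.53457884,  0.10429955]), 'torque': array([ 0.00632952, -0.0159031 ,  0.00159328]), 'grasp_force': 0.0, 'opening': 0.09487328829486553}
top {'camera_matrix': array([[389.99428336,   0.        , 274.59357404],
       [  0.        , 389.99428336, 216.39750619],
       [  0.        ,   0.        ,   1.        ]]), 'xyz': array([0.43222801, 0.10369451, 1.14923733]), 'attitude': array([-2.14950147,  2.17110274, -0.10494807])}
scene {'camera_matrix': array([[406.8286104 ,   0.        , 285.31399188],
       [  0.        , 406.8286104 , 203.77795535],
  
[... 599 characters left out ...]

sanding_block scene 0.65 [0.663 0.067 0.004] [276 198]
lift_tray top 0.61 [ 0.487 -0.273  0.002] [408 239]
lift_tray scene 0.37 [ 0.49  -0.274  0.001] [377 186]
tray_collar top 0.61 [ 0.549 -0.256  0.005] [401 218]
tray_collar scene 0.49 [ 0.55  -0.262  0.005] [363 180]
tray_collar scene 0.24 [ 0.425  0.057 -0.002] [324 231]
screw_tin top 0.8 [ 0.543 -0.05  -0.002] [331 221]
screw_tin scene 0.87 [ 0.543 -0.055  0.   ] [324 201]
red_chisel top 0.37 [0.377 0.282 0.009] [218 279]
red_chisel top 0.27 [ 0.423  0.057 -0.001] [295 262]
red_chisel scene 0.5 [ 0.75  -0.162  0.001] [308 168]
tape_measure top 0.56 [ 0.399  0.489 -0.   ] [148 271]
tape_measure scene 0.8 [ 0.402  0.489 -0.003] [211 301]
```

```bash
python3 -c "
import cv2,numpy as np
a=cv2.imread('pics/top0.png');b=cv2.imread('pics/scene0.png');cv2.imwrite('pics/a.png',a)"
```

```text
(no output)
```

View pics/top0.png

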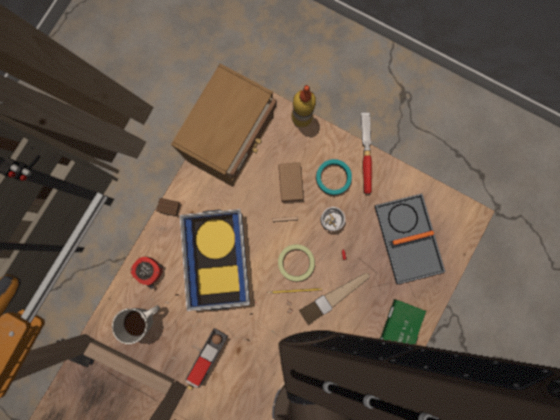

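View pics/scene0.png

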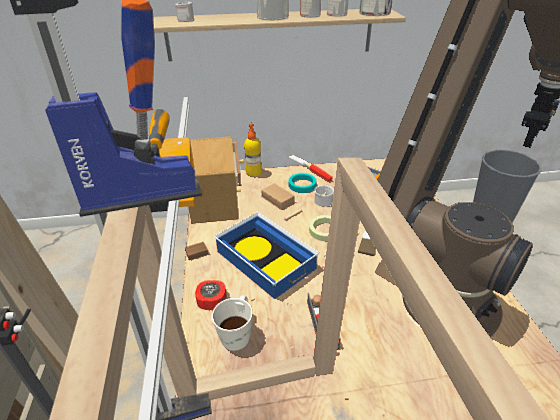

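The top view shows the pale green ring at (295,263), a turquoise ring at (333,177), the tin at (332,219), the block at (291,182), the tray at (409,239), the box at (215,260), the chisel at (367,150) and the tape measure at (146,270). There are two candidates for the masking tape. The pale green ring at (295,263) fits the description, and the turquoise one at (333,177) is the look-alike. I'll confirm this in a crop and measure the outlines.

```bash
python3 - <<'E'
from h import *
z=np.load("/tmp/top.npz"); im,d=z["im"],z["d"]; P=cloud("top",d)
save("crop.png",cv2.resize(im[90:330,120:460],None,fx=2.3,fy=2.3,interpolation=cv2.INTER_CUBIC))
hsv=cv2.cvtColor(im,cv2.COLOR_RGB2HSV)
def rect(m,name,lo=None,hi=None):
    n,l,s,c=cv2.connectedComponentsWithStats(m.astype(np.uint8)); 
    i=1+s[1:,4].argmax(); q=P[l==i]; r=cv2.minAreaRect((q[:,:2]*1000).astype(np.float32))
    print(name,len(q),"mean",q.mean(0).round(4),"rect mm",np.round(r,1) if 0 else r,"z",np.percentile(q[:,2],[5,50,95]).round(3))
def box(u0,v0,u1,v1):
    m=np.zeros(d.shape,bool); m[v0:v1,u0:u1]=1; return m
Z=P[...,2]
print("table",np.median(Z[230:250,260:280]))
rect(box(265,235,325,290)&(Z>.016),"green ring")
rect(box(310,150,358,200)&(Z>.016),"turq")
rect(box(270,155,312,210)&(Z>.018),"block")
rect(box(316,200,350,240)&(Z>.03),"tin")
rect(box(365,185,455,290)&(Z>.013),"tray")
rect(box(365,185,455,290)&(hsv[...,0]<14)&(hsv[...,1]>150),"bar")
rect(box(170,195,260,320)&(Z>.045),"box")
yel=(hsv[...,0]>20)&(hsv[...,0]<33)&(hsv[...,1]>150)
rect(box(190,210,245,262)&yel,"round")
rect(box(190,262,245,300)&yel,"rec")
rect(box(125,245,165,295)&(Z>.02),"tape measure")
E
```

```text
table -0.00013320303610409034
green ring 474 mean [0.4214 0.0571 0.0377] rect mm ((422.9237365722656, 55.68817901611328), (103.31539154052734, 102.76436614990234), 89.441650390625) z [0.02  0.023 0.028]
turq 466 mean [ 0.6692 -0.0563  0.0354] rect mm ((565.467529296875, -11.517242431640625), (103.5629653930664, 336.7207336425781), 66.24613952636719) z [0.019 0.023 0.027]
block 822 mean [0.6552 0.0686 0.0363] rect mm ((573.1766357421875, 69.08817291259766), (67.00326538085938, 282.4305419921875), 89.5513687133789) z [0.026 0.03  0.033]
tin 117 mean [ 0.5472 -0.051   0.0547] rect mm ((490.30731201171875, 5.826896667480469), (63.96286392211914, 220.60406494140625), 44.936912536621094) z [0.033 0.046 0.052]
tray 841 mean [ 0.4856 -0.2697  0.0363] rect mm ((453.6972961425781, -122.86236572265625), (235.0745391845703, 450.8804931640625), 13.261679649353027) z [0.015 0.023 0.054]
bar 175 mean [ 0.4882 -0.272   0.0496] rect mm ((487.2983093261719, -271.9768981933594), (13.780558586120605, 116.73289489746094), 13.480680465698242) z [0.035 0.052 0.055]
box 1253 mean [0.4306 0.2935 0.0705] rect mm ((437.98992919921875, 238.80047607421875), (266.6009521484375, 268.0925598144531), 5.140594005584717) z [0.049 0.06  0.066]
round 1185 mean [0.4934 0.292  0.0102] rect mm ((455.8671569824219, 237.55726623535156), (246.75146484375, 114.13105773925781), 55.1630744934082) z [0.003 0.006 0.01 ]
rec 1014 mean [0.3741 0.2825 0.0131] rect mm ((381.08026123046875, 219.8765106201172), (76.19581604003906, 242.18092346191406), 6.296114921569824) z [0.003 0.006 0.01 ]
tape measure 674 mean [0.402  0.4818 0.041 ] rect mm ((391.8526916503906, 315.39453125), (421.4239807128906, 90.49901580810547), 88.67778778076172) z [0.027 0.037 0.041]
```

View pics/crop.png

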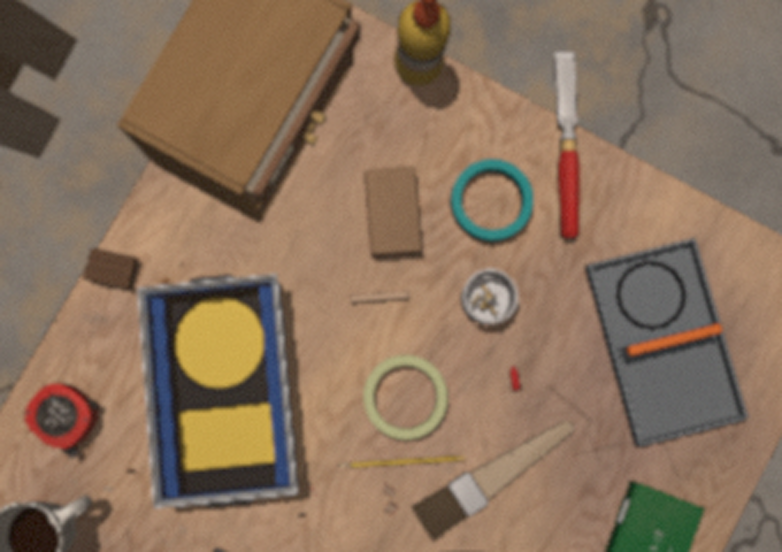

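The crop confirms that the pale green ring at (405,398) is the masking tape. The turquoise one at (492,201) is the look-alike. The round recess faces +x. Next I'll refit the outlines robustly and check for obstacles.

```bash
python3 - <<'E'
from h import *
z=np.load("/tmp/top.npz"); im,d=z["im"],z["d"]; P=cloud("top",cv2.medianBlur(d,3))
hsv=cv2.cvtColor(im,cv2.COLOR_RGB2HSV); Z=P[...,2]
K,t,A=cal("top")
def rect(m,name,zt):
    # intersect pixel rays with known height zt
    n,l,s,c=cv2.connectedComponentsWithStats(m.astype(np.uint8)); i=1+s[1:,4].argmax()
    v,u=np.nonzero(l==i); D=np.stack([(u-K[0,2])/K[0,0],(v-K[1,2])/K[1,1],u*0+1],-1)@A.T
    q=t+D*((zt-t[2])/D[:,2])[:,None]
    r=cv2.minAreaRect((q[:,:2]*1000).astype(np.float32)); print(name,len(q),q.mean(0)[:2].round(4),np.round(r[0],0),np.round(r[1],0),round(r[2],1))
def box(u0,v0,u1,v1,zl=-1,zh=.09):
    m=np.zeros(d.shape,bool); m[v0:v1,u0:u1]=1; return m&(Z>zl)&(Z<zh)
rect(box(265,235,325,290,.015),"ring",.024)
rect(box(270,155,312,210,.018),"block",.03)
rect(box(316,200,350,240,.025),"tin",.048)
o=(hsv[...,0]<14)&(hsv[...,1]>150)
rect(box(365,185,455,290)&o,"bar",.053)
g=(hsv[...,1]<60)&(hsv[...,2]<130)
rect(box(365,185,455,290)&(cv2.medianBlur(((Z>.013)&(Z<.035)).astype(np.uint8),3)>0)|(box(365,185,455,290)&o),"tray",.024)
rect(box(170,195,260,320,.05),"box",.064)
yel=(hsv[...,0]>20)&(hsv[...,0]<33)&(hsv[...,1]>150)
rect(box(190,210,245,262)&yel,"round",.006)
rect(box(190,262,245,300)&yel,"rec",.006)
H={}
for n in("top","scene"):
    z=np.load("/tmp/"+n+".npz"); Q=cloud(n,z["d"]).reshape(-1,3); Q=Q[z["d"].ravel()>0]
    Q=Q[(Q[:,2]>.09)&(np.abs(Q[:,1])<1)&(Q[:,0]>-.5)&(Q[:,0]<1.1)]
    k=np.floor(Q[:,:2]*10).astype(int)
    for a in np.unique(k,axis=0):
        w=Q[(k==a).all(1),2]
        if len(w)>12: H.setdefault(tuple(a),[]).append((n[0],round(np.percentile(w,5),2),round(np.percentile(w,95),2)))
for a in sorted(H):
    if a[0]>=1 or a[1]>=1: print(a,H[a])
E
```

```text
ring 473 [0.4215 0.0563] [423.  56.] [103. 102.] 89.4
block 819 [0.6566 0.0684] [657.  69.] [111.  64.] 3.5
tin 83 [ 0.5567 -0.0627] [553. -57.] [64. 41.] 43.8
bar 175 [ 0.488  -0.2709] [ 488. -271.] [ 12. 117.] 13.4
tray 824 [ 0.4856 -0.2738] [ 489. -270.] [234. 144.] 13.5
box 1175 [0.4306 0.2941] [434. 286.] [266. 172.] 5.1
round 1185 [0.4935 0.2927] [493. 292.] [113. 113.] 39.8
rec 1014 [0.3738 0.2836] [373. 284.] [ 76. 113.] 5.1
(np.int64(-3), np.int64(4)) [('s', np.float64(0.52), np.float64(0.52))]
(np.int64(-3), np.int64(5)) [('s', np.float64(0.5), np.float64(0.52))]
(np.int64(-2), np.int64(4)) [('s', np.float64(0.5), np.float64(0.53))]
(np.int64(-2), np.int64(5)) [('s', np.float64(0.49), np.float64(0.53))]
(np.int64(-1), np.int64(3)) [('s', np.float64(0.52), np.float64(0.53))]
(np.int64(-1), np.int64(4)) [('s', np.float64(0.5), np.float64(0.53))]
(np.int64(-1), np.int64(7)) [('s', np.float64(0.48), np.float64(0.52))]
(np.int64(-1), np.int64(8)) [('s', np.float64(0.52), np.float64(0.52))]
(np.int64(0), np.int64(3)) [('t', np.float64(0.1), np.float64(0.25)), ('s', np.float64(0.1
[... 3454 characters left out ...]

(np.int64(8), np.int64(1)) [('t', np.float64(0.13), np.float64(0.19)), ('s', np.float64(0.14), np.float64(0.19))]
(np.int64(8), np.int64(2)) [('t', np.float64(0.18), np.float64(0.19)), ('s', np.float64(0.18), np.float64(0.19))]
(np.int64(8), np.int64(3)) [('t', np.float64(0.18), np.float64(0.19))]
(np.int64(9), np.int64(1)) [('t', np.float64(0.18), np.float64(0.19))]
(np.int64(9), np.int64(2)) [('t', np.float64(0.18), np.float64(0.19)), ('s', np.float64(0.19), np.float64(0.19))]
(np.int64(9), np.int64(8)) [('t', np.float64(0.09), np.float64(0.13))]
(np.int64(10), np.int64(-10)) [('s', np.float64(0.38), np.float64(0.4))]
(np.int64(10), np.int64(8)) [('t', np.float64(0.09), np.float64(0.16))]
```

```bash
cat >> h.py <<'E'
def to(x,y,z,yang):
    """tool-frame shift (mm) to TCP target, after/before turn; yang=world angle (deg) of tool y"""
    s=state(); M=R.from_rotvec(s["tool_rot"]).as_matrix(); a=np.degrees(np.arctan2(M[1,1],M[0,1]))
    dw=np.array([x,y,z])-s["eef_pos"]; t=(a-yang+180)%360-180
    yr=np.radians(yang); N=np.array([[-np.sin(yr),np.cos(yr),0],[np.cos(yr),np.sin(yr),0],[0,0,-1]]).T
    print("t%.1f"%s["time"],"tcp",s["eef_pos"].round(4),"yang",a.round(1),"tilt",M[:,2].round(3),"| turn",np.radians(t).round(3),"shift now",(M.T@dw*1000).round(1),"after turn",(N.T@dw*1000).round(1),"j6",s["joints"][5].round(2),"F",s["ft_force"].round(1),"open",round(s["opening"],4))
E
python3 - <<'E'
from h import *
to(.422,.1005,.22,-90)
z=np.load("/tmp/scene.npz"); Q=cloud("scene",z["d"]).reshape(-1,3)
z2=np.load("/tmp/top.npz"); Q=np.vstack([Q,cloud("top",z2["d"]).reshape(-1,3)])
for x in (.2,.25,.3,.35,.4,.45,.5,.55,.6):
    q=Q[(abs(Q[:,0]-x)<.025)&(Q[:,2]>.25)&(Q[:,2]<.9)&(Q[:,1]>.2)&(Q[:,1]<.8)]
    if len(q): i=np.argsort(q[:,1])[min(10,len(q)-1)]; print(x,q[i].round(2))
E
```

```text
t0.9 tcp [ 0.1551 -0.6055  0.2397] yang -75.6 tilt [ 0. -0. -1.] | turn 0.251 shift now [ 433.7 -617.7   19.6] after turn [ 266.9 -706.    19.7] j6 -0.11 F [ 0.5 -0.5 -0.1] open 0.0948
0.2 [0.22 0.56 0.47]
0.25 [0.27 0.54 0.51]
0.3 [0.32 0.51 0.5 ]
0.35 [0.37 0.5  0.48]
0.4 [0.42 0.47 0.5 ]
0.45 [0.47 0.44 0.48]
0.5 [0.52 0.42 0.48]
0.55 [0.54 0.41 0.48]
```

```bash
python3 -m inch '[[[0,0,0],0.125],[[0,0,0],0.126],[[45,-40,0],0],[[45,-40,0],0],[[45,-40,0],0],[[45,-40,0],0],[[45,-40,0],0],[[45,-40,0],0],[[45,-40,0],0],[[45,-40,0],0]]' 0.5 20
python3 -m inch '[[[-8,-40,0],0],[[-12,-48,0],0],[[-12,-48,0],0],[[-12,-48,0],0],[[-12,-48,0],0],[[-12,-48,0],0],[[-12,-48,0],0],[[-10,-45,0],0],[[0,0,0],0]]'
python3 - <<'E'
from h import *
to(.422,.1005,.037,-90)
K,t,A=cal("wrist"); im,d=read_camera("wrist"); c=(K,t,A); save("w1.png",im)
for r in pinpoint("wrist","masking_tape"): print(r["conf"],world("wrist",r["position"],c))
hsv=cv2.cvtColor(im,cv2.COLOR_RGB2HSV); P=cloud("wrist",cv2.medianBlur(d,5),c); m=(P[...,2]>.016)&(P[...,2]<.03)&(np.hypot(P[...,0]-.422,P[...,1]-.057)<.065)
q=P[m]; print(m.sum(),cv2.minEnclosingCircle((q[:,:2]*1000).astype(np.float32)),np.percentile(q[:,2],[50,95]))
E
```

```text
time: 2.15
eef_pos: [0.5166, -0.2841, 0.2398]
tool_rot: [3.141, -0.0, 0.001]
ft_force: [1.4, -0.1, 1.0]
opening: 0.0475
grasp_force: 0.0
time: 3.28
eef_pos: [0.4246, 0.0896, 0.2398]
tool_rot: [-3.142, -0.006, -0.001]
ft_force: [0.5, -0.1, 0.4]
opening: 0.0476
grasp_force: 0.0
t3.3 tcp [0.4246 0.0896 0.2398] yang -89.8 tilt [ 0.  0. -1.] | turn 0.004 shift now [ -2.6 -10.9 202.8] after turn [ -2.6 -10.9 202.8] j6 1.62 F [ 0.5 -0.1  0.4] open 0.0476
2460 ((423.3602600097656, 55.261199951171875), 52.73245620727539) [0.02451046 0.02494834]
```

View pics/w1.png

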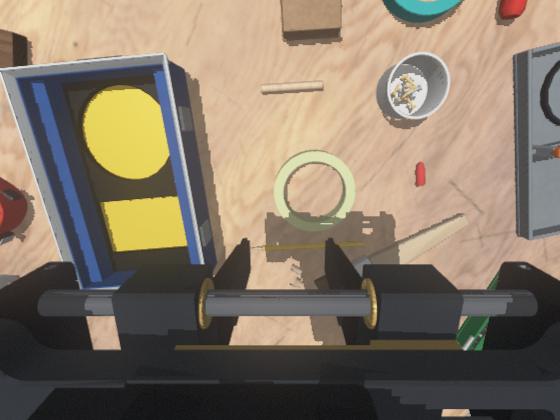

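The wrist view shows the pale green ring at (315,190), with a full circle of radius 52.7 mm centred at (0.4234, 0.0553). I'll pinch its +y wall.

```bash
python3 -m inch '[[[-1,-9,0],0],[[0,0,40],0],[[0,0,40],0],[[0,0,40],0],[[0,0,40],0],[[0,0,28],0],[[0,0,15],0],[[0,0,0],0]]'
python3 -m inch '[[[0,0,0],0],[[0,0,0],0],[[0,0,0],0],[[0,0,0],0]]' 0 25
python3 -m inch '[[[0,0,-15],0],[[0,0,-40],0],[[0,0,-40],0],[[0,0,-40],0],[[0,0,-20],0],[[0,0,0],0]]'
python3 - <<'E'
from h import *
b=np.radians(5.1); cx,cy=.4335,.287
rx,ry=cx+.06*np.cos(b),cy+.06*np.sin(b); print(rx,ry)
to(rx-.0435*np.cos(b),ry-.0435*np.sin(b),.19,5.1)
K,t,A=c=cal("wrist"); im,d=read_camera("wrist"); save("w2.png",im); P=cloud("wrist",d,c)
hsv=cv2.cvtColor(im,cv2.COLOR_RGB2HSV)
m=((hsv[...,0]>20)&(hsv[...,0]<33)&(hsv[...,1]>150)&(abs(P[...,2]-.006)<.006)).astype(np.uint8)
n,l,s,_=cv2.connectedComponentsWithStats(m)
for i in range(1,n):
    if s[i,4]>800: q=P[l==i]; print(s[i],q.mean(0).round(4),cv2.minAreaRect((q[:,:2]*1000).astype(np.float32)),cv2.minEnclosingCircle((q[:,:2]*1000).astype(np.float32)))
E
```

```text
time: 4.38
eef_pos: [0.4242, 0.0959, 0.0357]
tool_rot: [3.141, -0.003, -0.003]
ft_force: [0.1, -0.6, 0.7]
opening: 0.0473
grasp_force: 0.0
time: 4.88
eef_pos: [0.4244, 0.0965, 0.0369]
tool_rot: [-3.142, 0.0, -0.001]
ft_force: [1.2, 1.0, 3.7]
opening: 0.0136
grasp_force: 27.9
time: 5.62
eef_pos: [0.4246, 0.0965, 0.1926]
tool_rot: [-3.141, 0.0, -0.004]
ft_force: [0.4, 1.0, -1.6]
opening: 0.0135
grasp_force: 27.3
0.4932624639246462 0.29233365781198645
t5.6 tcp [0.4246 0.0965 0.1926] yang -90.0 tilt [ 0.003  0.    -1.   ] | turn -1.66 shift now [  25.3 -191.9    2.7] after turn [188.9  42.3   2.6] j6 1.64 F [ 0.4  1.  -1.6] open 0.0135
[  60   80   98  107 7120] [0.4933 0.2979 0.007 ] ((491.8251647949219, 299.2320556640625), (112.47972106933594, 95.71125030517578), 18.444578170776367) ((494.6811218261719, 291.9989929199219), 56.97519302368164)
[  82  207   97   61 4602] [0.3752 0.2875 0.007 ] ((374.1144714355469, 287.85284423828125), (72.78075408935547, 104.0465316772461), 5.056200981140137) ((373.76953125, 288.1891784667969), 62.38573455810547)
```

View pics/w2.png

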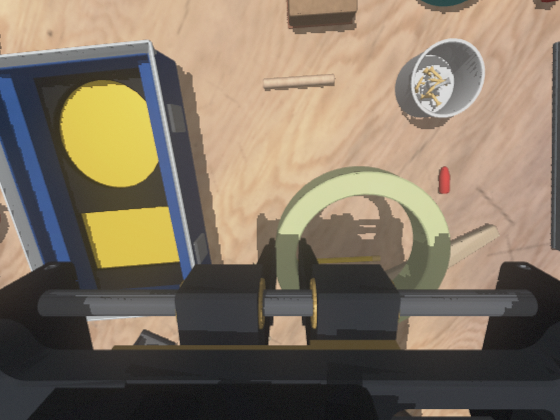

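Grasped. The roll hangs at (365,240) and the box is clear. Now I'll measure the roll's centre relative to the TCP.

```bash
cat > ring.py <<'E'
from h import *
from scipy.optimize import least_squares
s=state(); M=R.from_rotvec(s["tool_rot"]).as_matrix()
c=cal("wrist"); im,d=read_camera("wrist"); P=cloud("wrist",d,c); L=(P-s["eef_pos"])@M  # tool coords
hsv=cv2.cvtColor(im,cv2.COLOR_RGB2HSV)
m=(hsv[...,0]>25)&(hsv[...,0]<50)&(hsv[...,1]>40)&(L[...,2]>0)&(L[...,2]<.05)&(np.hypot(L[...,0],L[...,1])<.12)
q=L[m]; print(m.sum(),np.percentile(q[:,2],[5,25,50,75,95]).round(4))
q=q[abs(q[:,2]-np.percentile(q[:,2],30))<.004]
f=lambda p:np.maximum(np.abs(np.hypot(q[:,0]-p[0],q[:,1]-p[1])-.0433)-.0085,0)
r=least_squares(f,[0,.043],loss="soft_l1",f_scale=.001); print("centre in tool",r.x.round(4),np.mean(f(r.x)))
X=np.c_[q[:,:2],np.ones(len(q))]; print("plane",np.linalg.lstsq(X,q[:,2],rcond=None)[0].round(3))
E
python3 ring.py
```

```text
8827 [0.0111 0.0117 0.0123 0.0133 0.0289]
centre in tool [0.0042 0.0435] 1.76928036027024e-06
plane [-0.006 -0.001  0.012]
```

```bash
python3 -m inch '[[[0,0,0],-0.15],[[0,0,0],-0.18],[[0,0,0],-0.18],[[0,0,0],-0.18],[[0,0,0],-0.18],[[0,0,0],-0.18],[[0,0,0],-0.18],[[0,0,0],-0.18],[[0,0,0],-0.15],[[0,0,0],-0.1]]'
python3 -m inch '[[[20,5,0],0],[[40,9,0],0],[[40,9,0],0],[[40,9,0],0],[[30,7,0],0],[[14,3,0],0],[[0,0,0],0],[[0,0,0],0]]'
cat >> h.py <<'E'
b=np.radians(5.1); C=np.array([.4335,.287]); bx=np.array([np.cos(b),np.sin(b)]); by=np.array([-bx[1],bx[0]])
RR=C+.06*bx; BR=C-.0595*bx
E
python3 - <<'E'
from h import *
to(*(RR-.0435*bx-.0042*by),.0425,5.1)
E
python3 ring.py
```

```text
time: 6.98
eef_pos: [0.4238, 0.0964, 0.1902]
tool_rot: [-2.115, -2.321, 0.003]
ft_force: [0.9, 0.2, -1.8]
opening: 0.0136
grasp_force: 27.3
time: 7.98
eef_pos: [0.4495, 0.2825, 0.1912]
tool_rot: [-2.121, -2.317, 0.002]
ft_force: [-0.1, -0.8, -1.9]
opening: 0.0136
grasp_force: 27.3
t8.0 tcp [0.4495 0.2825 0.1912] yang 5.1 tilt [-0.001 -0.001 -1.   ] | turn -0.001 shift now [  1.8   1.1 148.7] after turn [  1.7   0.9 148.7] j6 0.35 F [-0.1 -0.8 -1.9] open 0.0136
9018 [0.0111 0.0118 0.0124 0.0134 0.0294]
centre in tool [0.0041 0.0451] 6.817141286769525e-06
plane [-0.006 -0.     0.012]
```

```bash
python3 -m inch '[[[1.8,0.5,0],0],[[0,0,30],0],[[0,0,40],0],[[0,0,36],0],[[0,0,20],0],[[0,0,10],0],[[0,0,7],0],[[0,0,3],0],[[0,0,2],0],[[0,0,0],0]]'
python3 - <<'E'
from h import *
to(*(RR-.044*bx-.0042*by),.0425,5.1)
c=cal("wrist"); im,d=read_camera("wrist"); save("w3.png",im)
E
```

```text
time: 9.28
eef_pos: [0.4502, 0.2854, 0.0439]
tool_rot: [2.12, 2.318, 0.001]
ft_force: [0.1, -0.1, -1.3]
opening: 0.0135
grasp_force: 27.3
t9.3 tcp [0.4502 0.2854 0.0439] yang 5.1 tilt [ 0.  0. -1.] | turn 0.0 shift now [-1.1 -0.5  1.4] after turn [-1.1 -0.5  1.4] j6 0.35 F [ 0.1 -0.1 -1.3] open 0.0135
```

View pics/w3.png

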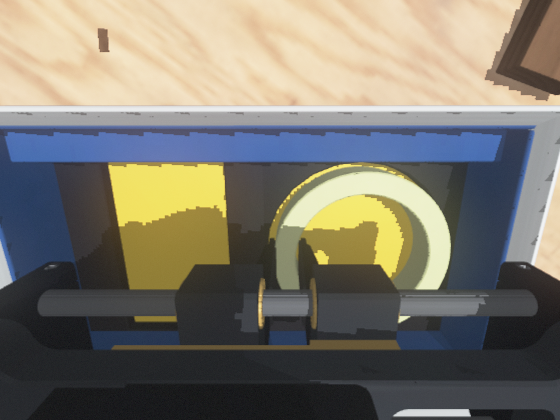

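The roll sits in the round recess, with its ring at (365,240) inside the yellow circle, and there's no contact force. I'll lower it a touch, release, and back off.

```bash
python3 -m inch '[[[-1,0,1],0],[[0,0,0],0]]'
python3 -m inch '[[[0,0,0],0],[[0,0,0],0],[[0,0,0],0],[[0,0,-10],0],[[0,0,-40],0],[[0,0,-40],0],[[0,0,-40],0],[[0,0,-20],0],[[0,0,0],0]]' 0.4
python3 - <<'E'
from h import *
from scipy.optimize import least_squares
c=cal("wrist"); im,d=read_camera("wrist"); P=cloud("wrist",cv2.medianBlur(d,3),c); save("w4.png",im)
m=(P[...,2]>.025)&(P[...,2]<.036)&(np.hypot(*(P[...,:2]-RR).transpose(2,0,1))<.065)
hsv=cv2.cvtColor(im,cv2.COLOR_RGB2HSV); m&=(hsv[...,0]>25)&(hsv[...,0]<50)
q=P[m]; print(m.sum(),np.percentile(q[:,2],[5,50,95]).round(4))
f=lambda p:np.maximum(np.abs(np.hypot(q[:,0]-p[0],q[:,1]-p[1])-.0433)-.0085,0)
r=least_squares(f,RR,loss="soft_l1",f_scale=.001); print(r.x.round(4),RR.round(4),np.mean(f(r.x)))
to(.657,.069,.19,-86.5)
E
```

```text
time: 9.57
eef_pos: [0.4503, 0.2845, 0.043]
tool_rot: [2.12, 2.318, 0.001]
ft_force: [-1.2, 2.6, 2.5]
opening: 0.0134
grasp_force: 27.5
time: 10.7
eef_pos: [0.4505, 0.2845, 0.1943]
tool_rot: [2.119, 2.317, 0.005]
ft_force: [0.4, -0.3, -0.1]
opening: 0.0379
grasp_force: 0.0
3186 [0.0289 0.0305 0.0311]
[0.4951 0.2922] [0.4933 0.2923] 1.7793107164624146e-05
t10.8 tcp [0.4501 0.2843 0.193 ] yang 5.1 tilt [ 0.001  0.    -1.   ] | turn 1.599 shift now [-232.8  186.9    3.1] after turn [193.4 227.5   3. ] j6 0.35 F [ 0.8  0.  -0.9] open 0.0383
```

```bash
python3 -m inch '[[[-25,0,0],0],[[-45,0,0],0],[[-45,0,0],0],[[-45,0,0],0],[[-40,0,0],0],[[-15,0,0],0]]' 0.95
python3 -m inch '[[[0,0,0],0.12],[[0,0,0],0.18],[[0,0,0],0.18],[[0,0,0],0.18],[[0,0,0],0.18],[[0,0,0],0.18],[[0,0,0],0.18],[[0,0,0],0.18],[[0,0,0],0.15],[[0,0,0],0.07]]'
python3 - <<'E'
from h import *
to(.657,.069,.19,-86.5)
z=np.load("/tmp/top.npz"); Q=cloud("top",cv2.medianBlur(z["d"],3)).reshape(-1,3)
for x in(.58,.6,.62,.64,.66,.68,.7,.72):
    q=Q[(abs(Q[:,0]-x)<.01)&(Q[:,2]>.06)&(Q[:,2]<.3)&(Q[:,1]>.02)&(Q[:,1]<.5)]
    if len(q): print(x,np.sort(q[:,1])[:4].round(3))
c=cal("wrist"); im,d=read_camera("wrist"); save("w5.png",im); P=cloud("wrist",cv2.medianBlur(d,3),c)
m=((P[...,2]>.022)&(P[...,2]<.036)&(np.hypot(P[...,0]-.657,P[...,1]-.069)<.075)).astype(np.uint8)
n,l,s,_=cv2.connectedComponentsWithStats(m); i=1+s[1:,4].argmax(); q=P[l==i]
print(s[i],q.mean(0),cv2.minAreaRect((q[:,:2]*1000).astype(np.float32)))
E
```

```text
time: 11.5
eef_pos: [0.469, 0.0686, 0.1916]
tool_rot: [-2.122, -2.315, 0.002]
ft_force: [-0.8, 0.1, 0.9]
opening: 0.0886
grasp_force: 0.0
time: 12.75
eef_pos: [0.469, 0.0708, 0.1919]
tool_rot: [-3.14, -0.089, 0.002]
ft_force: [-0.5, 0.0, 0.4]
opening: 0.0903
grasp_force: 0.0
t12.8 tcp [0.469  0.0708 0.1919] yang -86.7 tilt [-0.001  0.    -1.   ] | turn -0.004 shift now [187.6  12.5   1.6] after turn [187.6  13.3   1.9] j6 1.52 F [-0.5  0.   0.4] open 0.0903
0.58 [0.215 0.218 0.221 0.224]
0.64 [0.22  0.221 0.221 0.222]
0.66 [0.206 0.207 0.207 0.208]
0.68 [0.195 0.196 0.196 0.197]
0.7 [0.184 0.185 0.185 0.186]
0.72 [0.173 0.173 0.174 0.174]
[ 269    0   70   69 4609] [0.63229529 0.06544582 0.03038158] ((632.037109375, 65.26644897460938), (55.65635299682617, 64.04837036132812), 3.4836246967315674)
```

```bash
python3 -m inch '[[[25,3,0],0],[[45,4,0],0],[[45,4,0],0],[[40,2,0],0],[[25,2,0],0],[[8,0,0],0],[[0,0,0],0]]'
python3 - <<'E'
from h import *
to(.657,.0675,.037,-86.5)
E
```

```text
time: 13.68
eef_pos: [0.6573, 0.0669, 0.1919]
tool_rot: [3.14, 0.095, -0.002]
ft_force: [-0.3, -0.3, 0.4]
opening: 0.0903
grasp_force: 0.0
t13.7 tcp [0.6573 0.0669 0.1919] yang -86.5 tilt [-0.001 -0.    -1.   ] | turn -0.0 shift now [-1.000e-01 -7.000e-01  1.549e+02] after turn [ -0.3  -0.7 154.9] j6 1.51 F [-0.3 -0.3  0.4] open 0.0903
```

```bash
python3 -m inch '[[[0,0,25],0],[[0,0,40],0],[[0,0,40],0],[[0,0,30],0],[[0,0,15],0],[[0,0,5],0],[[0,0,0],0]]'
python3 -m inch '[[[0,0,0],0],[[0,0,0],0],[[0,0,0],0],[[0,0,0],0]]' 0 25
python3 -m inch '[[[0,0,-15],0],[[0,0,-40],0],[[0,0,-40],0],[[0,0,-40],0],[[0,0,-25],0],[[0,0,0],0]]'
cat > blk.py <<'E'
from h import *
s=state(); M=R.from_rotvec(s["tool_rot"]).as_matrix()
c=cal("wrist"); im,d=read_camera("wrist"); P=cloud("wrist",cv2.medianBlur(d,3),c); L=(P-s["eef_pos"])@M
m=((L[...,2]>-.002)&(L[...,2]<.02)&(abs(L[...,1])<.0325)&(L[...,0]>.0)&(L[...,0]<.09)).astype(np.uint8)
n,l,st,_=cv2.connectedComponentsWithStats(m); i=1+st[1:,4].argmax(); q=L[l==i]
r=cv2.minAreaRect((q[:,:2]*1000).astype(np.float32)); print(st[i],r,"xmax",np.percentile(q[:,0],99.5).round(4),"z",np.percentile(q[:,2],[5,50,95]).round(4))
print("centre x in tool",(np.percentile(q[:,0],99.5)-.055).round(4))
E
python3 blk.py
python3 - <<'E'
from h import *
to(*BR,.19,5.1); print(BR)
E
```

```text
time: 14.55
eef_pos: [0.6581, 0.0665, 0.0384]
tool_rot: [3.14, 0.094, 0.001]
ft_force: [0.8, 0.3, 0.1]
opening: 0.0906
grasp_force: 0.0
time: 15.05
eef_pos: [0.658, 0.0664, 0.0379]
tool_rot: [3.14, 0.094, 0.001]
ft_force: [0.1, -1.6, 3.1]
opening: 0.0635
grasp_force: 25.0
time: 15.8
eef_pos: [0.6584, 0.0665, 0.2001]
tool_rot: [3.14, 0.094, 0.006]
ft_force: [-0.3, -0.3, -2.4]
opening: 0.0636
grasp_force: 25.0
[  229   168   120   108 11516] ((28.389236450195312, 0.004459381103515625), (56.763427734375, 64.98210906982422), 0.014091509394347668) xmax 0.0567 z [0.0068 0.0073 0.0088]
centre x in tool 0.0017
t15.8 tcp [0.6578 0.0665 0.1982] yang -86.6 tilt [ 0.001 -0.    -1.   ] | turn -1.6 shift now [-270.2 -231.8    7.9] after turn [ 239.6 -263.3    8.2] j6 1.51 F [-1.5  0.4 -1.5] open 0.0638
[0.37423556 0.28171079]
```

```bash
python3 -m inch '[[[-25,0,0],0],[[-45,0,0],0],[[-45,0,0],0],[[-45,0,0],0],[[-30,0,0],0],[[-10,0,0],0]]'
python3 -m inch '[[[0,0,0],-0.12],[[0,0,0],-0.18],[[0,0,0],-0.18],[[0,0,0],-0.18],[[0,0,0],-0.18],[[0,0,0],-0.18],[[0,0,0],-0.18],[[0,0,0],-0.18],[[0,0,0],-0.14],[[0,0,0],-0.08]]'
python3 - <<'E'
from h import *
to(*(BR-.0017*by),.19,5.1)
E
```

```text
time: 16.6
eef_pos: [0.4566, 0.0545, 0.1969]
tool_rot: [3.14, 0.094, -0.003]
ft_force: [0.4, -0.0, -1.2]
opening: 0.064
grasp_force: 25.0
time: 17.85
eef_pos: [0.4589, 0.0545, 0.1969]
tool_rot: [-2.116, -2.321, 0.001]
ft_force: [0.2, -1.0, -1.2]
opening: 0.0638
grasp_force: 25.0
t17.9 tcp [0.4589 0.0545 0.1969] yang 5.3 tilt [-0.001 -0.    -1.   ] | turn 0.003 shift now [232.4 -63.3   7. ] after turn [232.2 -64.1   6.9] j6 -0.12 F [ 0.2 -1.  -1.2] open 0.0638
```

```bash
python3 -m inch '[[[25,-5,0],0],[[40,-11,0],0],[[42,-12,0],0],[[42,-12,0],0],[[42,-12,0],0],[[28,-8,0],0],[[12,-4,0],0],[[0,0,0],0]]'
python3 blk.py
python3 - <<'E'
from h import *
to(*(BR-.0017*by),.0435,5.1)
E
```

```text
time: 18.85
eef_pos: [0.374, 0.2791, 0.1972]
tool_rot: [-2.119, -2.319, 0.001]
ft_force: [0.1, 0.3, -1.7]
opening: 0.0636
grasp_force: 25.0
[  226   168   120   108 11423] ((28.316802978515625, -0.008075714111328125), (64.99097442626953, 56.618682861328125), 89.98694610595703) xmax 0.0565 z [0.0068 0.0073 0.0086]
centre x in tool 0.0015
t18.9 tcp [0.3743 0.2786 0.1972] yang 5.1 tilt [-0. -0. -1.] | turn 0.0 shift now [  1.4   0.3 153.7] after turn [  1.4   0.3 153.7] j6 0.41 F [-0.2  0.8 -1.2] open 0.0635
```

```bash
python3 -m inch '[[[1.4,0,0],0],[[0,0,25],0],[[0,0,40],0],[[0,0,40],0],[[0,0,20],0],[[0,0,12],0],[[0,0,8],0],[[0,0,5],0],[[0,0,0],0]]'
python3 - <<'E'
from h import *
to(*(BR-.0016*by),.0435,5.1)
c=cal("wrist"); im,d=read_camera("wrist"); save("w6.png",im)
E
```

```text
time: 20.02
eef_pos: [0.3739, 0.2803, 0.0477]
tool_rot: [2.12, 2.318, 0.0]
ft_force: [0.6, -0.3, -0.4]
opening: 0.0635
grasp_force: 25.0
t20.0 tcp [0.3739 0.2803 0.0477] yang 5.1 tilt [ 0.  0. -1.] | turn 0.0 shift now [-0.2  0.4  4.2] after turn [-0.2  0.4  4.2] j6 0.41 F [ 0.6 -0.3 -0.4] open 0.0635
```

View pics/w6.png

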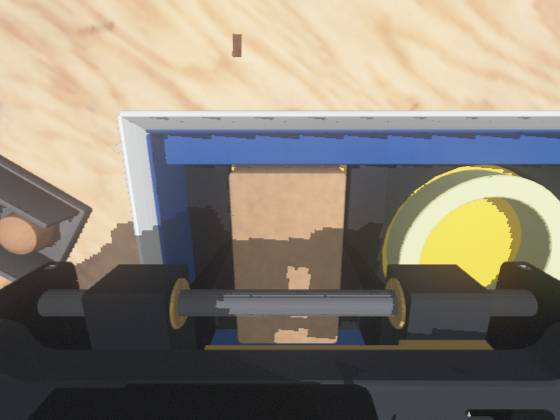

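The block (290,240) is centred over its recess, with slivers of yellow showing at its corners. I'll lower it and release.

```bash
python3 -m inch '[[[0,0,2],0],[[0,0,2],0],[[0,0,0.7],0],[[0,0,0],0]]'
python3 -m inch '[[[0,0,0],0],[[0,0,0],0],[[0,0,0],0],[[0,0,-15],0],[[0,0,-40],0],[[0,0,-40],0],[[0,0,-40],0],[[0,0,-20],0],[[0,0,0],0]]' 0.86
python3 - <<'E'
from h import *
c=cal("wrist"); im,d=read_camera("wrist"); P=cloud("wrist",cv2.medianBlur(d,3),c)
L=np.stack([(P[...,:2]-C)@bx,(P[...,:2]-C)@by,P[...,2]],-1)
m=(abs(L[...,0]+.0595)<.042)&(L[...,2]>.027)&(L[...,2]<.0405)&(abs(L[...,1])<.0602); q=L[m]
print(m.sum(),"box frame",np.percentile(q,[1,50,99],axis=0).round(4))
to(.488,-.271,.2,13.5)
E
```

```text
time: 20.58
eef_pos: [0.3739, 0.2803, 0.0438]
tool_rot: [2.12, 2.318, 0.001]
ft_force: [-1.4, -1.5, 15.7]
opening: 0.0641
grasp_force: 25.0
time: 21.7
eef_pos: [0.3741, 0.2805, 0.1988]
tool_rot: [2.12, 2.317, 0.004]
ft_force: [1.0, -1.2, -0.4]
opening: 0.082
grasp_force: 0.0
5685 box frame [[-0.0903 -0.0521  0.0332]
 [-0.0589  0.0055  0.0366]
 [-0.028   0.0546  0.0373]]
t21.8 tcp [0.3737 0.2803 0.1977] yang 5.1 tilt [ 0.001  0.    -1.   ] | turn -0.147 shift now [-559.2   64.8   -2.3] after turn [-562.7  -17.6   -2.3] j6 0.41 F [-0.4  0.3  0.4] open 0.082
```

```bash
python3 -m inch '[[[-25,10,0],0],[[-45,10,0],0],[[-48,10,0],0],[[-48,10,0],0],[[-48,10,0],0],[[-48,5,0],0],[[-48,5,0],0],[[-48,5,0],0],[[-48,0,0],0],[[-48,0,0],0]]' 0.45
python3 -m inch '[[[-48,0,0],0],[[-40,0,0],0],[[-15,0,0],0],[[0,0,0],-0.147],[[0,0,0],0],[[0,0,0],0]]'
python3 - <<'E'
from h import *
c=cal("wrist"); im,d=read_camera("wrist"); save("w7.png",im); P=cloud("wrist",cv2.medianBlur(d,3),c)
hsv=cv2.cvtColor(im,cv2.COLOR_RGB2HSV)
m=((hsv[...,0]<16)&(hsv[...,1]>150)&(P[...,2]>.045)&(P[...,2]<.06)&(np.hypot(P[...,0]-.488,P[...,1]+.271)<.08)).astype(np.uint8)
n,l,s,_=cv2.connectedComponentsWithStats(m); i=1+s[1:,4].argmax(); q=P[l==i]; print(s[i],cv2.minAreaRect((q[:,:2]*1000).astype(np.float32)),np.median(q,0))
to(.488,-.271,.04,13.5)
E
```

```text
time: 23.0
eef_pos: [0.4785, -0.1676, 0.1963]
tool_rot: [-2.119, -2.316, 0.001]
ft_force: [0.6, 1.1, 0.2]
opening: 0.0429
grasp_force: 0.0
time: 23.75
eef_pos: [0.488, -0.268, 0.1976]
tool_rot: [-1.947, -2.465, 0.0]
ft_force: [-0.3, 0.0, 0.3]
opening: 0.0426
grasp_force: 0.0
[282 155  11  49 480] ((482.0769958496094, -240.8348388671875), (10.33037281036377, 48.832008361816406), 13.106266975402832) [ 0.48196985 -0.24164082  0.05336769]
t23.8 tcp [ 0.4881 -0.2681  0.1977] yang 13.4 tilt [-0.  0. -1.] | turn -0.001 shift now [ -2.8  -0.7 157.7] after turn [ -2.8  -0.7 157.7] j6 -0.86 F [ 0.1 -0.6 -0.1] open 0.043
```

View pics/w7.png

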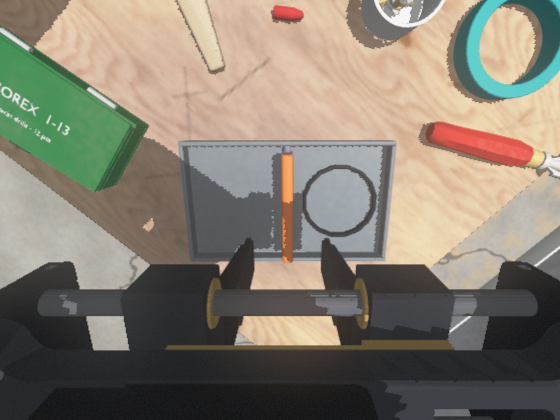

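The tray is under the gripper, with its orange bar at (288,205) and the collar at (340,200) on the +x side. I'll grip the bar at its middle.

```bash
python3 -m inch '[[[-4,0,0],0],[[0,0,25],0],[[0,0,40],0],[[0,0,40],0],[[0,0,30],0],[[0,0,13],0],[[0,0,4],0],[[0,0,0],0]]'
python3 -m inch '[[[0,0,0],0],[[0,0,0],0],[[0,0,0],0],[[0,0,0],0],[[0,0,0],0]]' 0 55
python3 -m inch '[[[0,0,-8],0],[[0,0,-20],0],[[0,0,-30],0],[[0,0,-40],0],[[0,0,-40],0],[[0,0,-20],0],[[0,0,0],0]]'
cat > tray.py <<'E'
from h import *
s=state(); M=R.from_rotvec(s["tool_rot"]).as_matrix()
c=cal("wrist"); im,d=read_camera("wrist"); save("tray_%.0f.png"%s["time"],im); P=cloud("wrist",cv2.medianBlur(d,3),c); L=(P-s["eef_pos"])@M
m=(L[...,2]>.008)&(L[...,2]<.055)&(abs(L[...,1])<.135)&(abs(L[...,0])<.09); q=L[m]
fl=q[(q[:,2]>.03)&(q[:,0]>.02)]; med=np.median(fl[:,2]); fl=fl[abs(fl[:,2]-med)<.008]
X=np.c_[fl[:,:2],np.ones(len(fl))]; print("floor plane (tool)",np.linalg.lstsq(X,fl[:,2],rcond=None)[0].round(4),len(fl))
w=q[(q[:,2]<med-.012)&(q[:,0]>.02)]
print("wall: xmax",np.percentile(w[:,0],99).round(4),"y",np.percentile(w[:,1],[1,99]).round(4))
f=w[w[:,0]>np.percentile(w[:,0],99)-.006]; f=f[abs(f[:,1])<.1]; print("far wall slope deg",np.degrees(np.polyfit(f[:,1],f[:,0],1)[0]).round(2) if len(f)>20 else None)
to(*C,.24,5.1)
E
python3 tray.py
```

```text
time: 24.8
eef_pos: [0.4893, -0.2729, 0.0466]
tool_rot: [1.944, 2.466, -0.0]
ft_force: [0.9, -0.1, 0.3]
opening: 0.0429
grasp_force: 0.0
time: 25.42
eef_pos: [0.4891, -0.2727, 0.0461]
tool_rot: [1.944, 2.467, -0.0]
ft_force: [0.4, 0.4, 3.6]
opening: 0.0114
grasp_force: 55.0
time: 26.3
eef_pos: [0.4892, -0.2727, 0.2053]
tool_rot: [1.943, 2.466, 0.0]
ft_force: [-0.1, -0.1, -3.2]
opening: 0.0117
grasp_force: 55.0
floor plane (tool) [-0.0036 -0.0028  0.039 ] 22822
wall: xmax 0.0697 y [-0.1157  0.1176]
far wall slope deg -0.08
t26.4 tcp [ 0.4888 -0.2725  0.2039] yang 13.5 tilt [ 0. -0. -1.] | turn 0.147 shift now [556.9  77.1 -36.2] after turn [562.2  -5.3 -36.1] j6 -0.86 F [-0.2 -1.  -2.3] open 0.0116
```

```bash
python3 -m inch '[[[0,0,0],0.09],[[15,0,0],0.057],[[35,0,0],0],[[47,0,0],0],[[47,0,0],0],[[47,0,0],0],[[47,0,0],0],[[47,0,0],0],[[47,0,0],0],[[47,0,0],0]]'
python3 -m inch '[[[47,-1,0],0],[[47,-1,0],0],[[42,-2,0],0],[[28,-1,0],0],[[14,0,0],0],[[0,0,0],0],[[0,0,0],0]]'
python3 tray.py
```

```text
time: 27.6
eef_pos: [0.4536, 0.1062, 0.2027]
tool_rot: [-2.12, -2.317, 0.003]
ft_force: [0.7, -0.7, -2.1]
opening: 0.0114
grasp_force: 55.0
time: 28.48
eef_pos: [0.4337, 0.2807, 0.2035]
tool_rot: [-2.121, -2.317, 0.001]
ft_force: [0.1, 1.1, -2.6]
opening: 0.0115
grasp_force: 55.0
floor plane (tool) [-0.0015 -0.0029  0.0389] 22850
wall: xmax 0.0698 y [-0.1158  0.1175]
far wall slope deg -0.07
t28.5 tcp [0.4338 0.2807 0.2037] yang 5.0 tilt [-0. -0. -1.] | turn -0.001 shift now [  6.3   0.2 -36.3] after turn [  6.3   0.3 -36.3] j6 0.36 F [-0.3  0.5 -2. ] open 0.0116
```

```bash
python3 -m inch '[[[7,-0.5,0],0],[[0,0,25],0],[[0,0,35],0],[[0,0,15],0],[[0,0,4],0],[[0,0,0],0]]'
python3 tray.py; ls pics
python3 - <<'E'
from h import *
# box rim in world from wrist depth: outer/inner edges
c=cal("wrist"); im,d=read_camera("wrist"); P=cloud("wrist",d,c)
L=np.stack([(P[...,:2]-C)@bx,(P[...,:2]-C)@by,P[...,2]],-1)
q=L[(abs(L[...,2]-.062)<.006)&(abs(L[...,0])<.1)&(L[...,1]>.06)&(L[...,1]<.1)]; print("long rim y",len(q),np.percentile(q[:,1],[2,50,98]).round(4))
for sg in(1,-1):
    q=L[(abs(L[...,2]-.062)<.006)&(sg*L[...,0]>.11)&(sg*L[...,0]<.15)&(abs(L[...,1]-.03)<.03)]; 
    if len(q)>9: print("end rim x",sg,len(q),np.percentile(sg*q[:,0],[2,50,98]).round(4))
E
```

```text
time: 29.28
eef_pos: [0.4329, 0.2887, 0.1255]
tool_rot: [2.12, 2.318, 0.001]
ft_force: [-0.9, 0.1, -2.4]
opening: 0.0119
grasp_force: 55.0
floor plane (tool) [-0.0026 -0.0028  0.039 ] 22818
wall: xmax 0.0698 y [-0.1158  0.1176]
far wall slope deg -0.07
t29.3 tcp [0.433  0.2888 0.1257] yang 5.1 tilt [ 0.001  0.    -1.   ] | turn -0.0 shift now [  -1.7    0.5 -114.3] after turn [  -1.8    0.4 -114.3] j6 0.37 F [ 0.1  0.5 -3. ] open 0.0117
a.png
crop.png
scene0.png
top0.png
tray_26.png
tray_28.png
tray_29.png
w1.png
w2.png
w3.png
w4.png
w5.png
w6.png
w7.png
long rim y 3730 [0.0758 0.0802 0.0846]
```

```bash
python3 -m inch '[[[-1.5,-0.5,0],0],[[0,0,8],0],[[0,0,8],0],[[0,0,5],0],[[0,0,0],0]]'
python3 -m inch '[[[0,0,4],0],[[0,0,4],0],[[0,0,3],0],[[0,0,0],0]]'
python3 tray.py
```

```text
time: 30.0
eef_pos: [0.432, 0.2869, 0.1033]
tool_rot: [-2.12, -2.318, 0.002]
ft_force: [-0.4, 1.2, -2.9]
opening: 0.0116
grasp_force: 55.0
time: 30.5
eef_pos: [0.4321, 0.287, 0.0926]
tool_rot: [-2.12, -2.318, 0.001]
ft_force: [-0.2, -0.3, -2.1]
opening: 0.0118
grasp_force: 55.0
floor plane (tool) [-0.0581 -0.0036  0.0409] 27698
wall: xmax 0.0835 y [-0.1281  0.1338]
far wall slope deg -0.02
t30.6 tcp [0.4322 0.287  0.0928] yang 5.1 tilt [-0. -0. -1.] | turn 0.0 shift now [  -0.2    1.3 -147.2] after turn [-1.000e-01  1.300e+00 -1.472e+02] j6 0.37 F [-1.   0.2 -2.3] open 0.0119
```

```bash
python3 -m inch '[[[0,0,2],0],[[0,0,1.5],0],[[0,0,1],0],[[0,0,0],0]]'
python3 -m inch '[[[0,0,0.7],0],[[0,0,0],0],[[0,0,0],0]]'
python3 - <<'E'
from h import *
to(*C,.088,5.1)
im,d=read_camera("wrist"); save("w8.png",im)
E
```

```text
time: 31.05
eef_pos: [0.4322, 0.287, 0.0883]
tool_rot: [2.12, 2.318, -0.0]
ft_force: [-0.2, 0.3, -2.8]
opening: 0.0114
grasp_force: 55.0
time: 31.42
eef_pos: [0.4322, 0.287, 0.0881]
tool_rot: [2.12, 2.318, 0.001]
ft_force: [-2.5, -0.7, 5.7]
opening: 0.0114
grasp_force: 55.0
t31.4 tcp [0.4322 0.287  0.0881] yang 5.1 tilt [ 0.  0. -1.] | turn 0.0 shift now [-0.1  1.3  0.1] after turn [-0.1  1.3  0.1] j6 0.37 F [-2.5 -0.7  5.7] open 0.0114
```

View pics/w8.png

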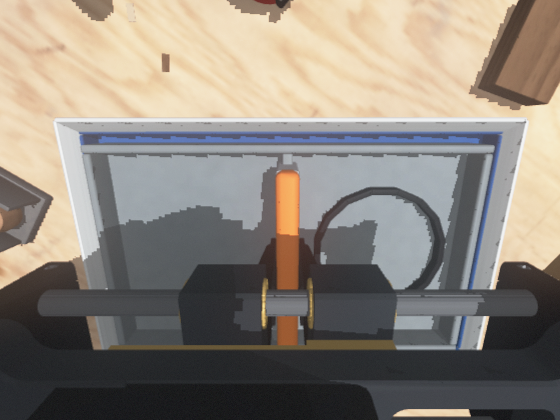

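The tray is seated level inside the rim, with the collar at (380,240), and contact came at the expected height. I'll release and measure the collar.

```bash
python3 -m inch '[[[0,0,0],0],[[0,0,0],0],[[0,0,0],0],[[0,0,-10],0],[[0,0,-40],0],[[0,0,-40],0],[[0,0,-40],0],[[0,0,-20],0],[[0,0,0],0]]' 0.4
cat > seat.py <<'E'
from h import *
c=cal("wrist"); im,d=read_camera("wrist"); save("seat_%.0f.png"%state()["time"],im); P=cloud("wrist",cv2.medianBlur(d,3),c)
L=np.stack([(P[...,:2]-C)@bx,(P[...,:2]-C)@by,P[...,2]],-1)
fl=L[(abs(L[...,2]-.048)<.003)&(abs(L[...,0])<.105)&(abs(L[...,1])<.06)]
print("floor",len(fl),np.linalg.lstsq(np.c_[fl[:,:2],np.ones(len(fl))],fl[:,2],rcond=None)[0].round(4))
g=cv2.cvtColor(im,cv2.COLOR_RGB2GRAY)
m=(abs(L[...,2]-.056)<.0025)&(np.hypot(L[...,0]-.061,L[...,1])<.052)
q=L[m]; 
from scipy.optimize import least_squares
f=lambda p:np.hypot(q[:,0]-p[0],q[:,1]-p[1])-p[2]
r=least_squares(f,[.061,0,.04],loss="soft_l1",f_scale=.002).x; print("collar box frame",len(q),r.round(4),"world",(C+r[0]*bx+r[1]*by).round(4))
E
python3 seat.py
python3 - <<'E'
from h import *
for r in pinpoint("wrist","tray_collar"): 
    w=world("wrist",r["position"]); print(round(r["conf"],2),w.round(4),(w[:2]-C)@bx,(w[:2]-C)@by)
to(.543,-.052,.2,-86)
E
```

```text
time: 32.6
eef_pos: [0.4325, 0.2872, 0.2394]
tool_rot: [2.119, 2.317, 0.005]
ft_force: [-0.1, -0.5, -0.2]
opening: 0.0381
grasp_force: 0.0
floor 15398 [-0.0002 -0.0007  0.0487]
collar box frame 845 [ 0.0605 -0.0002  0.0412] world [0.4938 0.2921]
0.89 [0.4911 0.2939 0.0507] 0.05802681570080069 0.0017077253094514642
t32.7 tcp [0.4319 0.2869 0.2373] yang 5.1 tilt [-0. -0. -1.] | turn 1.59 shift now [-347.4   80.6   37.4] after turn [ 87.2 345.8  37.3] j6 0.37 F [0.6 0.4 0. ] open 0.0382
```

```bash
python3 -m inch '[[[-25,5,0],0],[[-45,8,0],0],[[-48,8,0],0],[[-48,8,0],0],[[-48,8,0],0],[[-48,8,0],0],[[-48,8,0],0],[[-28,4,0],0],[[-8,0,0],0]]' 1
python3 -m inch '[[[0,0,0],0.12],[[0,0,0],0.18],[[0,0,0],0.18],[[0,0,0],0.18],[[0,0,0],0.18],[[0,0,0],0.18],[[0,0,0],0.18],[[0,0,0],0.18],[[0,0,0],0.14],[[0,0,0],0.05]]'
python3 - <<'E'
from h import *
to(.543,-.052,.04,-85)
c=cal("wrist"); im,d=read_camera("wrist"); save("w9.png",im); P=cloud("wrist",cv2.medianBlur(d,3),c)
q=P[(abs(P[...,2]-.046)<.005)&(np.hypot(P[...,0]-.543,P[...,1]+.052)<.06)]
print(len(q),cv2.minEnclosingCircle((q[:,:2]*1000).astype(np.float32)))
for r in pinpoint("wrist","screw_tin"): print(r["conf"],world("wrist",r["position"],c))
E
```

```text
time: 33.83
eef_pos: [0.5195, -0.0538, 0.2364]
tool_rot: [-2.122, -2.315, 0.002]
ft_force: [-0.5, -0.1, 0.9]
opening: 0.0954
grasp_force: 0.0
time: 35.08
eef_pos: [0.5192, -0.0515, 0.237]
tool_rot: [-3.138, -0.138, 0.002]
ft_force: [0.8, -0.1, -0.2]
opening: 0.0952
grasp_force: 0.0
t35.1 tcp [ 0.5192 -0.0515  0.237 ] yang -85.0 tilt [-0.001  0.    -1.   ] | turn 0.0 shift now [ 23.9   2.7 197. ] after turn [ 23.7   2.6 197. ] j6 1.26 F [ 0.8 -0.1 -0.2] open 0.0952
619 ((546.5774536132812, -50.529937744140625), 33.627010345458984)
0.88 [ 0.5472691  -0.0497126   0.00151758]
```

View pics/w9.png

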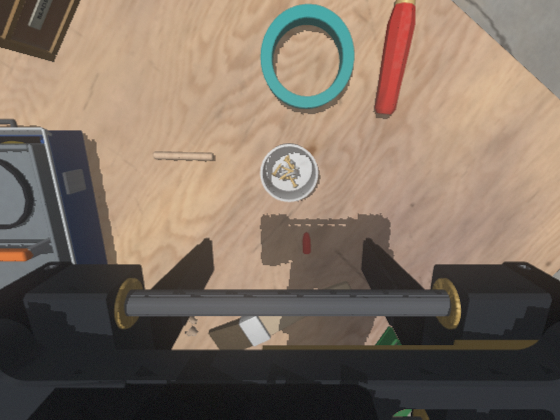

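The tin at (290,173) is centred at (0.5466, -0.0505). I'll grip it.

```bash
python3 -m inch '[[[14,1,0],0],[[13,0,0],0],[[0,0,30],0],[[0,0,42],0],[[0,0,42],0],[[0,0,42],0],[[0,0,25],0],[[0,0,11],0],[[0,0,3],0],[[0,0,0],0]]'
python3 -m inch '[[[0,0,0],0],[[0,0,0],0],[[0,0,0],0],[[0,0,0],0]]' 0 25
python3 -m inch '[[[0,0,-10],0],[[0,0,-30],0],[[0,0,-42],0],[[0,0,-42],0],[[0,0,-40],0],[[0,0,-15],0],[[0,0,0],0]]'
cat > tin.py <<'E'
from h import *
s=state(); M=R.from_rotvec(s["tool_rot"]).as_matrix()
c=cal("wrist"); im,d=read_camera("wrist"); P=cloud("wrist",cv2.medianBlur(d,3),c); L=(P-s["eef_pos"])@M
q=L[(abs(L[...,2]+.006)<.006)&(np.hypot(L[...,0],L[...,1])<.05)&(L[...,0]>.005)]
r=cv2.minAreaRect((q[:,:2]*1000).astype(np.float32)); print(len(q),"x max",np.percentile(q[:,0],99),"z",np.percentile(q[:,2],[5,50]),"y",np.percentile(q[:,1],[1,99]))
to(.4938,.2921,.24,-85)
E
python3 tin.py
```

```text
time: 36.42
eef_pos: [0.5472, -0.0512, 0.0434]
tool_rot: [3.138, 0.141, 0.002]
ft_force: [0.1, 0.1, 0.9]
opening: 0.0952
grasp_force: 0.0
time: 36.92
eef_pos: [0.5468, -0.0512, 0.043]
tool_rot: [3.138, 0.141, 0.001]
ft_force: [-0.6, 0.8, 2.3]
opening: 0.0659
grasp_force: 25.0
time: 37.8
eef_pos: [0.5466, -0.0511, 0.2219]
tool_rot: [3.138, 0.141, 0.001]
ft_force: [-0.3, 0.2, -3.6]
opening: 0.0658
grasp_force: 25.0
1541 x max 0.03312109593291869 z [-0.01016009 -0.00548671] y [-0.04088084  0.03982589]
t37.9 tcp [ 0.5462 -0.051   0.2208] yang -84.9 tilt [-0.001  0.    -1.   ] | turn 0.002 shift now [ -21.5 -346.5  -19.1] after turn [ -22.3 -346.4  -19.2] j6 1.27 F [ 0.4  0.5 -2.5] open 0.0658
```

```bash
python3 -m inch '[[[-2,-25,0],0],[[-3,-40,0],0],[[-3,-45,0],0],[[-3,-45,0],0],[[-3,-45,0],0],[[-3,-45,0],0],[[-3,-45,0],0],[[-2,-35,0],0],[[0,-15,0],0],[[0,0,0],0]]'
python3 tin.py
```

```text
time: 39.1
eef_pos: [0.494, 0.2857, 0.2204]
tool_rot: [3.137, 0.143, -0.003]
ft_force: [-0.3, -0.2, -2.4]
opening: 0.0659
grasp_force: 25.0
1534 x max 0.033196645182312766 z [-0.01012936 -0.00552345] y [-0.04077497  0.03988132]
t39.1 tcp [0.4942 0.285  0.2207] yang -84.8 tilt [-0.001 -0.001 -1.   ] | turn 0.003 shift now [  0.3  -7.1 -19.3] after turn [  0.3  -7.1 -19.3] j6 1.89 F [ 0.1  0.1 -1.1] open 0.0657
```

```bash
python3 -m inch '[[[0,-6.5,0],0],[[0,0,25],0],[[0,0,40],0],[[0,0,30],0],[[0,0,15],0],[[0,0,6],0],[[0,0,0],0],[[0,0,0],0]]'
python3 - <<'E'
from h import *
to(.4938,.2921,.0915,-85)
im,d=read_camera("wrist"); save("w10.png",im)
E
```

```text
time: 40.15
eef_pos: [0.4941, 0.2921, 0.1067]
tool_rot: [-3.138, -0.141, -0.002]
ft_force: [0.0, -0.9, -2.2]
opening: 0.0661
grasp_force: 25.0
t40.1 tcp [0.4941 0.2921 0.1067] yang -84.9 tilt [ 0.001  0.001 -1.   ] | turn 0.002 shift now [-0.3  0.  15.2] after turn [-0.3  0.  15.2] j6 1.9 F [ 0.  -0.9 -2.2] open 0.0661
```

View pics/w10.png

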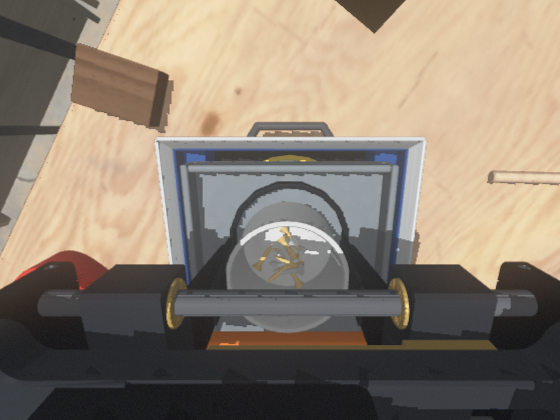

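The tin (288,275) is over the collar ring (290,240 above) and laterally centred. I'll lower it slowly.

```bash
python3 -m inch '[[[-0.7,0,4],0],[[0,0,4],0],[[0,0,3],0],[[0,0,2],0],[[0,0,1],0],[[0,0,0],0]]'
python3 -m inch '[[[0,0,1],0],[[0,0,0],0],[[0,0,0],0]]'
```

```text
time: 40.95
eef_pos: [0.493, 0.292, 0.0916]
tool_rot: [3.138, 0.141, -0.0]
ft_force: [-0.4, 0.4, -2.3]
opening: 0.0655
grasp_force: 25.0
time: 41.32
eef_pos: [0.4931, 0.292, 0.091]
tool_rot: [-3.138, -0.141, -0.001]
ft_force: [-2.0, -0.6, 3.9]
opening: 0.0658
grasp_force: 25.0
```

Contact came at the tray floor height, which means the tin is inside the collar. Release and verify.

```bash
python3 -m inch '[[[0,0,0],0],[[0,0,0],0],[[0,0,0],0],[[0,0,-10],0],[[0,0,-40],0],[[0,0,-40],0],[[0,0,-40],0],[[0,0,-15],0],[[0,0,0],0]]' 0.95
python3 -m inch '[[[0,25,0],0],[[0,45,0],0],[[0,45,0],0],[[0,45,0],0],[[0,45,0],0],[[0,45,0],0],[[0,25,0],0],[[0,0,0],0],[[0,0,0],0]]'
python3 - <<'E'
from h import *
im,d=read_camera("top"); save("end.png",cv2.resize(im[160:340,110:390],None,fx=2.8,fy=2.8,interpolation=cv2.INTER_CUBIC)); P=cloud("top",d)
L=np.stack([(P[...,:2]-C)@bx,(P[...,:2]-C)@by,P[...,2]],-1)
fl=L[(abs(L[...,2]-.048)<.006)&(L[...,0]<-.015)&(L[...,0]>-.1)&(abs(L[...,1])<.055)]
print("floor",len(fl),np.linalg.lstsq(np.c_[fl[:,:2],np.ones(len(fl))],fl[:,2],rcond=None)[0].round(4))
t=L[(abs(L[...,2]-.096)<.007)&(np.hypot(L[...,0]-.06,L[...,1])<.05)]; print("tin",len(t),cv2.minEnclosingCircle((t[:,:2]*1000).astype(np.float32)),np.median(t[:,2]))
for n in("screw_tin","tray_collar","lift_tray","tape_measure"):
    for r in pinpoint("top",n)[:1]: print(n,r["conf"],world("top",r["position"]).round(4))
print(state()["ft_force"])
E
```

```text
time: 42.45
eef_pos: [0.493, 0.292, 0.2362]
tool_rot: [-3.138, -0.141, -0.002]
ft_force: [-0.9, 1.1, -1.1]
opening: 0.0901
grasp_force: 0.0
time: 43.58
eef_pos: [0.5173, 0.0186, 0.2347]
tool_rot: [-3.138, -0.141, 0.003]
ft_force: [0.1, -0.4, -0.1]
opening: 0.0904
grasp_force: 0.0
floor 1195 [-0.0012  0.0048  0.0476]
tin 104 ((58.11447525024414, 1.1835559606552124), 33.67946243286133) 0.09524699174683737
screw_tin 0.81 [0.4914 0.2914 0.0478]
tape_measure 0.84 [0.4021 0.4894 0.0017]
[-0.82454007 -0.11944683  0.75903733]
```

View pics/end.png

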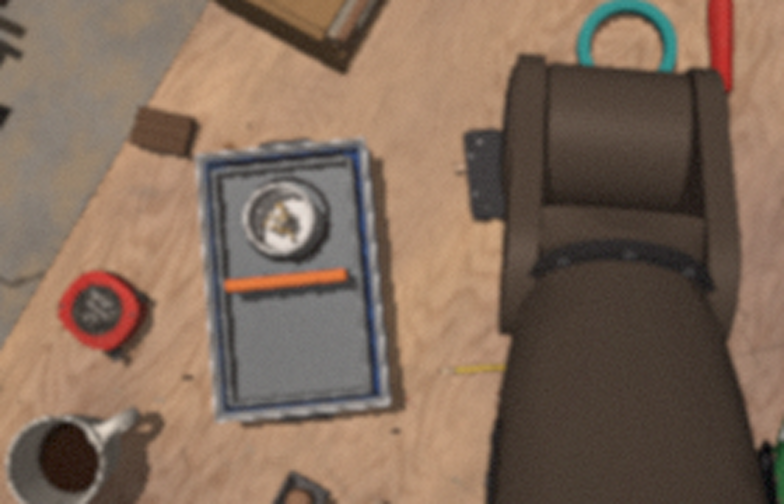

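The tray is level in the box, with the orange bar at (287,281). The tin stands upright in the collar at (287,218), its top at z = 95 mm. The tape measure (100,310) hasn't moved, and the arm is clear.

```bash
python3 -c "
from cell import *
print(hand_in())"
```

```text
the job is handed in; nothing more can be done
None
```

The box is packed and handed in at about 44 s of the 123 s limit: roll and block in their recesses, tray level on the ledges, and tin upright in the collar. The chisel and tape measure were never touched, and no verdict came back when I handed in.

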